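# Bridge a dust cover over a freshly painted toy locomotive

## Task

The paint on the toy locomotive is still wet, so build a dust roof over it without anything touching it or shifting it. Gently stand the two dark wooden blocks upright, one to its left and one to its right, squared up with it, level with the middle of its length and with two to three centimetres of air between block and wheels; once both stand there, gently lay the plywood cover flat across them, handle up, its long side crossing the locomotive at right angles and centred over it. Leave the paint tin and the hand plane where they are.

Things in the scene. Friction and masses are not known exactly. Their poses are not given: they have to be found in the camera images.
- loco: Painted wooden toy locomotive standing on a sheet of white paper on the bench (paper is flat and in effect has no thickness): 112 mm long (its x axis, chimney end at +x), 60 mm wide over the yellow wheels (its y axis, +y is its left side), 78 mm high; green chassis, red boiler, blue cab. Origin at the middle of its length and width, at bench height (z = 0); z axis up. Loose, 0.3 kg, wet paint.
- block_a: Dark brown wooden block, 45 x 45 mm in plan and 100 mm high, standing upright at the start, about 0.14 kg. Origin at the centre of its underside, x and y square to its faces, z up. Either block may go on either side.
- block_b: The second block, identical to block_a.
- cover: Light plywood board, 130 mm (its x) by 240 mm (its y, the long side) and 10 mm thick, with a blue wooden batten as handle along the middle of its top: the batten is 20 mm wide (x), 110 mm long (y), and rises 32 mm above the board, its top being 42 mm above the underside. About 0.26 kg, lies flat on the bench at the start, handle up. Origin at the centre of the underside, z up. Centre of mass on the batten's middle.
- tin: Bystander: closed round paint tin, yellow and bare metal, 60 mm in diameter and 70 mm high. Origin at the centre of its underside.
- plane: Bystander: hand plane with dark metal sole 240 mm long (its x) and 62 mm wide, dark wooden knob and grip, about 85 mm high. Origin at the centre of its underside.
Things that resemble listed ones, but are neither listed nor needed, are in the scene too. Leave any pink or turquoise look-alike of the block_b alone.

How it is judged:
On the way:
1. both blocks stand released on either side of the locomotive: square to it, level with its middle, a two to three centimetre gap ((((y of block_a in the frame of loco between 0.0645 and 0.0905 m and x of block_a in the frame of loco between -0.016 and 0.016 m and height (world z) of block_a below 0.004 m and angle between block_a's own z axis and vertical below 0.05 rad and (angle between the x axis of block_a and the x axis of loco, either way round below 0.15 rad or angle between the x axis of block_a and the y axis of loco, either way round below 0.15 rad)) and (y of block_b in the frame of loco between -0.0905 and -0.0645 m and x of block_b in the frame of loco between -0.016 and 0.016 m and height (world z) of block_b below 0.004 m and angle between block_b's own z axis and vertical below 0.05 rad and (angle between the x axis of block_b and the x axis of loco, either way round below 0.15 rad or angle between the x axis of block_b and the y axis of loco, either way round below 0.15 rad))) or ((y of block_b in the frame of loco between 0.0645 and 0.0905 m and x of block_b in the frame of loco between -0.016 and 0.016 m and height (world z) of block_b below 0.004 m and angle between block_b's own z axis and vertical below 0.05 rad and (angle between the x axis of block_b and the x axis of loco, either way round below 0.15 rad or angle between the x axis of block_b and the y axis of loco, either way round below 0.15 rad)) and (y of block_a in the frame of loco between -0.0905 and -0.0645 m and x of block_a in the frame of loco between -0.016 and 0.016 m and height (world z) of block_a below 0.004 m and angle between block_a's own z axis and vertical below 0.05 rad and (angle between the x axis of block_a and the x axis of loco, either way round below 0.15 rad or angle between the x axis of block_a and the y axis of loco, either way round below 0.15 rad)))) and contact force between each of block_a, block_b and the fingers below 0.2 N), for 0.2 s.
At the end, for the whole second after the job is handed in: Upright block each side of the loco: gap to wheels 12-38 mm, within 16 mm of mid-length, square within 0.15 rad. Cover flat on both (tilt < 0.03 rad, underside 97-103 mm up), handle up, centred within 16 mm, crossing square within 0.14 rad. All at rest; loco moved < 5 mm, tin, plane < 20 mm ((((y of block_a in the frame of loco between 0.0645 and 0.0905 m and x of block_a in the frame of loco between -0.016 and 0.016 m and height (world z) of block_a below 0.004 m and angle between block_a's own z axis and vertical below 0.05 rad and (angle between the x axis of block_a and the x axis of loco, either way round below 0.15 rad or angle between the x axis of block_a and the y axis of loco, either way round below 0.15 rad)) and (y of block_b in the frame of loco between -0.0905 and -0.0645 m and x of block_b in the frame of loco between -0.016 and 0.016 m and height (world z) of block_b below 0.004 m and angle between block_b's own z axis and vertical below 0.05 rad and (angle between the x axis of block_b and the x axis of loco, either way round below 0.15 rad or angle between the x axis of block_b and the y axis of loco, either way round below 0.15 rad))) or ((y of block_b in the frame of loco between 0.0645 and 0.0905 m and x of block_b in the frame of loco between -0.016 and 0.016 m and height (world z) of block_b below 0.004 m and angle between block_b's own z axis and vertical below 0.05 rad and (angle between the x axis of block_b and the x axis of loco, either way round below 0.15 rad or angle between the x axis of block_b and the y axis of loco, either way round below 0.15 rad)) and (y of block_a in the frame of loco between -0.0905 and -0.0645 m and x of block_a in the frame of loco between -0.016 and 0.016 m and height (world z) of block_a below 0.004 m and angle between block_a's own z axis and vertical below 0.05 rad and (angle between the x axis of block_a and the x axis of loco, either way round below 0.15 rad or angle between the x axis of block_a and the y axis of loco, either way round below 0.15 rad)))) and x of cover in the frame of loco between -0.016 and 0.016 m and y of cover in the frame of loco between -0.016 and 0.016 m and angle between the y axis of cover and the y axis of loco, either way round below 0.14 rad and height (world z) of cover between 0.097 and 0.103 m and angle between cover's own z axis and vertical below 0.03 rad and contact force between cover and block_a above 0.15 N and contact force between cover and block_b above 0.15 N and linear speed of each of block_a, block_b, cover below 0.02 m/s and distance of loco from where it was at the start of the episode below 0.005 m and distance of each of tin, plane from where it was at the start of the episode below 0.02 m); the robot touches nothing.
It fails at once if something touches the wet locomotive (contact force between loco and the fingers above 0.3 N or contact force between loco and the arm above 0.3 N or contact force between loco and block_a above 0.3 N or contact force between loco and block_b above 0.3 N or contact force between loco and cover above 0.3 N or contact force between loco and tin above 0.3 N or contact force between loco and plane above 0.3 N).
It fails at once if the locomotive is shifted by more than 5 mm (distance of loco from where it was at the start of the episode above 0.005 m).
It fails at once if tin or plane is moved by more than 20 mm (distance of any of tin, plane from where it was at the start of the episode above 0.02 m).
It fails at once if a block or the cover is dropped from more than about 10 mm, or thrown (moves faster than 0.45 m/s with nothing holding it) ((contact force between block_a and the fingers below 0.1 N and contact force between block_a and the arm below 0.1 N and linear speed of block_a above 0.45 m/s) or (contact force between block_b and the fingers below 0.1 N and contact force between block_b and the arm below 0.1 N and linear speed of block_b above 0.45 m/s) or (contact force between cover and the fingers below 0.1 N and contact force between cover and the arm below 0.1 N and linear speed of cover above 0.45 m/s)).
It also fails if it takes over 61 s, if anything falls off the work surface, if the arm or the gripper's body presses on something with over 40 N, if the wrist force passes 120 N, or if a joint passes its speed limit or range.

## Robot

A 6-joint arm with a two-finger parallel gripper is mounted at the origin on the work surface. World frame = base frame: x ahead of the robot, y to its left, z up, the work surface at z = 0. Lengths are in m, angles in rad, forces in N, time in s.
With the tool pointing down it reaches from about 0.35 to 0.975 m from the base axis. Payload 4.9 kg.
Tool frame: the origin (TCP) lies between the finger pads; the fingertips stand 25 mm ahead of it and the grasp point (between the pads) lies 6 mm ahead of it; z points along the fingers, y is the line along which they close (so a half turn about z gives the same grasp; the last joint's range is limited). The gripper opens to 85 mm and grips with 20 to 120 N. Pads are 22 mm wide; open, the fingers measure 114 mm over their backs; the gripper's body (76 mm by 85 mm) begins 54 mm behind the grasp point. The pads swing forward as they close: fully open they stand 13 mm farther back than shut.
Start: joints at [1.018, 0.053, 1.613, -0, 1.476, -0.119], TCP at [0.263, 0.567, 0.256] pointing down, gripper open.
Joint ranges: [-3.01, 3.01], [-1.01, 2.22], [0.06, 2.58], [-1.02, 4.17], [0.09, 2.62], [-3.14, 3.14]. Speed limits (rad/s): [2.57, 2.57, 3.14, 3.14, 3.14, 3.14].

## Interface

Orientations are given as a unit quaternion [w, x, y, z].
In Python, from plant import manip gives the robot as it stands.
- The arm moves only by the shell command python3 -m inch 'ROWS'. ROWS is JSON, a list of rows, each a list of 3 entries, a list of its own where there are three numbers: the shift along the tool's x, y, z in m, then the turn, a rotation vector about the tool's x, y, z in rad, then the opening, from 0 (shut) to 1 (fully open). A call has 1 to 8 rows; each row shifts and turns the commanded pose from where the row before left it, along the tool's axes as they then stand; what a row does not reach is not made up. A row lasts 1/10 s, in which the tool goes at most 50 mm and 8.59 degrees, less where a joint would pass 70% of its speed; a pose out of reach is approached as far as the arm can. A call with a gripper value outside its range is refused whole. The fingers move at their own pace and stop on an object; the grip force is fixed at half the most. Time passes only in rows, so rows that do not move let the fingers close. It gives the time, the measured TCP pose, the force, the opening and the grip force at its end, in the units of the state.
- manip.state(): the state, without advancing time (a new reading comes with each control period).
- manip.grab_frame(name): name is "scene" or "top" or "wrist"; returns (picture, depth): 480x640x3 uint8, red, green, blue; 480x640 float32, m along the optical axis (not along the pixel's ray), 0 where there is no reading.
- manip.camera_params(name): a dict with "camera_matrix" (3x3 intrinsics, pixels), "rvec" (rotation vector, rad) and "tvec" (3), from world to camera coordinates, as OpenCV has them. Camera axes: x right, y down, z forward; pixel columns grow to the right and rows downward; lengths in m; the calibration is good to about 2 mm. The wrist camera is an equidistant fisheye: a pixel r from the principal point sees the ray r / f radians off the axis. A picture is of the moment at which its call begins: read the wrist's pose just before it. camera_params takes no time and is no camera call; for the wrist camera it gives the pose at the moment of the call.
- manip.job_done(): hands the job in; it is judged then, once.
Trained networks look in the newest picture that a camera, given by its name, has taken for a name from the list of things; names that differ only in an ending like _2 or _b are one class to them, and where a whole thing is asked for, a point or a joint stands for the part that bears it (a point fixed in the world has none). Each returns a list of dicts, best first, with "score" (0 to 1); they miss things now and then, are a little off and sometimes report something else, mostly with a low value. They report only what shows in the picture. A call takes as long as a camera call. They do not tell look-alikes from the thing itself.
- manip.look_for(camera, label): "point" ([x, y, z] in m, in world coordinates, good to about 4 mm: the middle of the surface that is visible of it).
The state is a dict: "time": time; "joint_pos": joint angles; "joint_vel": joint speeds; "joint_efforts": joint torques, N m; "tool_pos": TCP position; "tool_rot": TCP orientation; "contact_force": force on the tool from outside, world axes, zero at the start; "ft_torque": the same for the moment, N m; "gripper_width": opening from 0.0 (shut) to 1.0 (fully open); "grasp_force": force on a finger pad.
Only numpy, scipy, OpenCV 4.12 (cv2) and the standard library are available. Lean on these libraries where they do the work, as an engineer would, in place of code of your own. Each camera call takes 0.05 s, during which the arm holds its last target. There are 200 camera calls.

## Working session

There is one attempt and no reset: what is moved stays moved. The work goes in short steps, Python scripts to look and compute and a shell command to move; the robot and the scene stay as the last step left them, time stands still between calls to the robot, and variables do not carry over. Pictures are saved under pics/ and viewed, at most 10 in all, crops included, and the job is handed in when it is done.

```bash
mkdir -p pics; cat > h.py <<'E'
import numpy as np, cv2
from plant import manip
def cam(n):
    p=manip.camera_params(n); K=np.array(p["camera_matrix"]); R=cv2.Rodrigues(np.array(p["rvec"],float))[0]; t=np.array(p["tvec"],float).ravel(); return K,R,t
def cloud(n):
    K,R,t=cam(n); im,d=manip.grab_frame(n)
    v,u=np.mgrid[:480,:640]; x=(u-K[0,2])/K[0,0]; y=(v-K[1,2])/K[1,1]
    if n=="wrist":
        r=np.hypot(x,y)+1e-9; s=np.tan(np.minimum(r,1.5))/r; x=x*s;y=y*s
    P=np.stack([x*d,y*d,d],-1)
    W=(P-t)@R
    W[d==0]=np.nan
    return im,W
def proj(n,p):
    K,R,t=cam(n); q=K@(R@np.array(p)+t); return q[:2]/q[2]
E
python3 - <<'E'
from h import *
ims=[]
for n in("top","scene"):
    im,W=cloud(n); cv2.imwrite(f"pics/{n}0.png",im[...,::-1]); np.savez(f"{n}0.npz",im=im,W=W)
    for l in("loco","block_a","cover","tin","plane"):
        for r in manip.look_for(n,l)[:5]:
            print(n,l,np.round(r["point"],3),round(r["score"],2),proj(n,r["point"]).astype(int))
s=manip.state(); print(s["time"],s["tool_pos"],s["tool_rot"])
E
```

```text
top loco [0.604 0.011 0.07 ] 0.71 [327 198]
top block_a [0.453 0.138 0.102] 0.84 [264 265]
top block_a [ 0.403 -0.216  0.101] 0.84 [434 293]
top block_a [ 0.495 -0.18   0.105] 0.83 [417 248]
top block_a [ 0.348 -0.06   0.097] 0.82 [358 318]
top cover [0.495 0.356 0.008] 0.77 [176 247]
top tin [0.46  0.003 0.071] 0.64 [329 264]
top plane [ 0.532 -0.338  0.015] 0.84 [476 237]
scene loco [0.612 0.02  0.053] 0.58 [254 251]
scene loco [ 0.446 -0.098  0.061] 0.51 [305 188]
scene block_a [ 0.356 -0.047  0.062] 0.91 [358 187]
scene block_a [ 0.412 -0.202  0.083] 0.87 [294 154]
scene block_a [ 0.507 -0.173  0.063] 0.84 [260 179]
scene block_a [ 0.44  -0.097  0.061] 0.78 [308 188]
scene block_a [0.466 0.155 0.071] 0.62 [378 258]
scene cover [0.504 0.38  0.007] 0.69 [463 408]
scene tin [0.468 0.014 0.051] 0.94 [327 224]
scene plane [ 0.554 -0.332  0.021] 0.77 [212 172]
0.6 [0.26270261 0.56710622 0.25635717] [3.34918958e-06 2.15220105e-01 9.76565566e-01 4.49196946e-05]
```

View pics/top0.png

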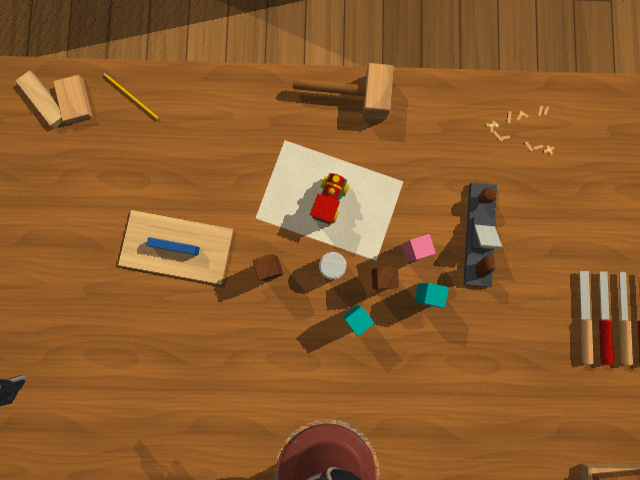

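View pics/scene0.png

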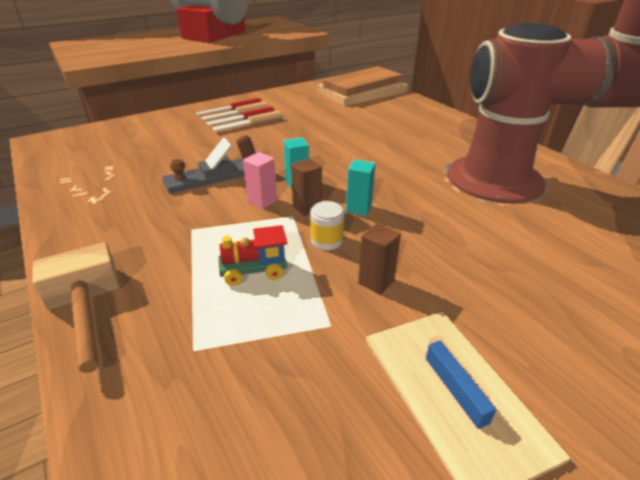

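The top view shows the two dark blocks at (267,267) and (385,278), and the loco at (329,197) with its cab towards the robot. The tin is at (333,265) and the cover at (177,247). The pink block (419,248) and the turquoise ones (432,294) and (359,320) stand near the right-hand brown block.

```bash
python3 - <<'E'
from h import *
def rect(W,m):
    p=W[m][:,:2].astype(np.float32)*1000; p=p[~np.isnan(p).any(1)]
    (c,s,a)=cv2.minAreaRect(p); return np.round(c,1),np.round(s,1),round(a,1),len(p)
for n in("top","scene"):
    D=np.load(n+"0.npz"); im=D["im"]; W=D["W"]; z=W[...,2]
    print(n)
    for nm,x,y in(("A",.453,.138),("B",.44,-.098),("pink",.495,-.18),("tqR",.403,-.216),("tqL",.348,-.06),("tin",.46,.003)):
        near=np.hypot(W[...,0]-x,W[...,1]-y)<.05
        zt=np.nanpercentile(z[near],95) if nm!="tin" else .07
        print(nm,round(zt,4),rect(W,near&(abs(z-zt)<.006)), np.round(np.nanmedian(W[near&(abs(z-zt)<.006)],0),3))
    near=np.hypot(W[...,0]-.61,W[...,1]-.01)<.09
    for lo,hi in((.012,.1),(.03,.1),(.045,.1),(.06,.1)):
        print("loco",lo,rect(W,near&(z>lo)&(z<hi)))
    i=im.astype(int); col=dict(red=(i[...,0]>2.2*i[...,1])&(i[...,0]>110)&(i[...,0]>2*i[...,2]),yel=(i[...,0]>150)&(i[...,1]>110)&(i[...,2]<70),green=(i[...,1]>i[...,0]*1.2)&(i[...,1]>i[...,2]*1.2))
    for k,m in col.items():
        m=m&near&(z>.008)
        if m.sum()>8: print(k,rect(W,m),np.round(np.nanpercentile(z[m],[5,95]),3))
    near=np.hypot(W[...,0]-.495,W[...,1]-.356)<.16
    print("board",rect(W,near&(z>.005)&(z<.014)))
    print("bat",rect(W,near&(z>.034)&(z<.05)))
    near=np.hypot(W[...,0]-.54,W[...,1]+.335)<.16
    print("plane",rect(W,near&(z>.008)&(z<.1)))
E
python3 - <<'E'
import cv2
im=cv2.imread("pics/top0.png")[130:340,240:450]
cv2.imwrite("pics/crop.png",cv2.resize(im,(600,600),interpolation=cv2.INTER_CUBIC))
E
```

```text
top
A 0.1019 (array([451.2, 137.5]), array([45.3, 44.8]), 19.5, 462) [0.452 0.137 0.1  ]
B 0.1019 (array([ 433.6, -117.7]), array([44.1, 45.9]), 2.0, 462) [ 0.434 -0.117  0.1  ]
pink 0.1023 (array([ 500.8, -191.5]), array([44.8, 45.6]), 18.3, 454) [ 0.501 -0.191  0.101]
tqR 0.1022 (array([ 399.6, -220. ]), array([45.5, 44.9]), 79.1, 466) [ 0.399 -0.22   0.1  ]
tqL 0.102 (array([343. , -60.2]), array([45.1, 44.9]), 38.7, 473) [ 0.343 -0.06   0.1  ]
tin 0.07 (array([458.7,  -2.4]), array([56.6, 56.5]), 1.4, 570) [ 0.458 -0.002  0.07 ]
loco 0.012 (array([612.1,   6.3]), array([ 60.1, 114. ]), 70.7, 1175)
loco 0.03 (array([611.5,   7.2]), array([ 58.9, 112.7]), 70.2, 1002)
loco 0.045 (array([610.1,   7.7]), array([ 52. , 109.5]), 70.5, 940)
loco 0.06 (array([610. ,   7.8]), array([ 52. , 109.4]), 70.5, 835)
red (array([609.1,   7.7]), array([ 51.2, 106.7]), 70.5, 698) [0.058 0.077]
yel (array([616.4,   4.6]), array([59.2, 87.4]), 70.5, 124) [0.023 0.08 ]
green (array([613.5,   6.3]), array([ 43.9, 110.7]), 70.4, 74) [0.022 0.032]
board (array([501. , 347.1]), array([291. , 282.2]), 60.1,
[... 677 characters left out ...]
co 0.012 (array([612. ,   9.5]), array([ 58. , 115.4]), 71.1, 2913)
loco 0.03 (array([610.9,   9.1]), array([ 57.1, 113.8]), 70.1, 2155)
loco 0.045 (array([608.1,   8.2]), array([ 53.7, 109.1]), 69.7, 1715)
loco 0.06 (array([608.1,   8.2]), array([ 53.7, 109.1]), 69.7, 1179)
red (array([610.5,  12. ]), array([ 53.6, 104.8]), 71.6, 1072) [0.046 0.076]
yel (array([618.7,  23.5]), array([34.3, 94.9]), 64.4, 505) [0.01  0.077]
green (array([617.7,  21.2]), array([ 19. , 106.6]), 67.3, 375) [0.02  0.031]
board (array([494. , 356.7]), array([241.5, 131.8]), 80.7, 14935)
bat (array([494.6, 357.2]), array([110.4,  21.8]), 80.5, 1560)
plane (array([ 530.8, -314.7]), array([175.4, 276.2]), 43.9, 2715)
```

View pics/crop.png

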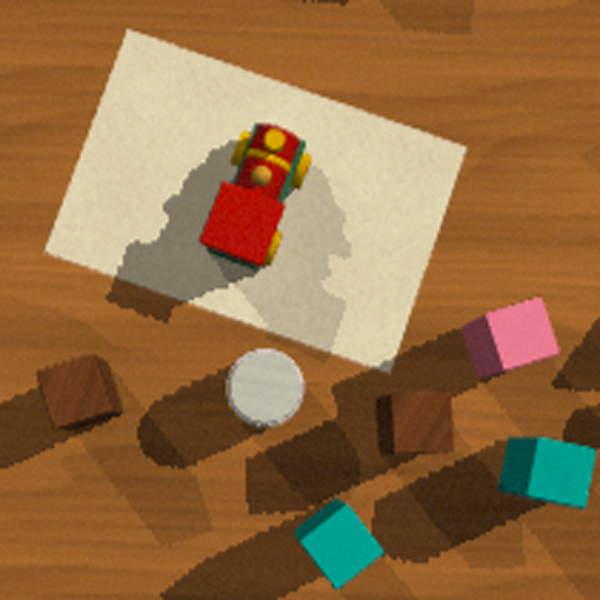

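Crop: the loco's chimney end (275,140) points up and to the right, and its cab is at (245,225), so its yaw is −19.5° with its centre at (0.6115, 0.0068). Both camera views agree on the sizes. The helper below works out the distances for each move.

```bash
cat > go.py <<'E'
import sys
from h import *
from scipy.spatial.transform import Rotation as Ro
# go.py x y z yaw_of_tool_y_deg : shift in current tool axes and turn needed
x,y,z,a=map(float,sys.argv[1:5])
s=manip.state(); R=Ro.from_quat(np.roll(s["tool_rot"],-1)); p=np.array(s["tool_pos"])
best=None
for k in(0,180):
    b=np.deg2rad(a+k); Y=np.array([np.cos(b),np.sin(b),0]); Z=np.array([0,0,-1.]); T=Ro.from_matrix(np.column_stack([np.cross(Y,Z),Y,Z]))
    r=(R.inv()*T).as_rotvec()
    if best is None or np.linalg.norm(r)<np.linalg.norm(best): best=r
yy=R.as_matrix()[:,1]
print("t",round(s["time"],2),"pos",np.round(p,4),"yawY",round(np.degrees(np.arctan2(yy[1],yy[0])),1),"j6",round(s["joint_pos"][5],2),"w",round(s["gripper_width"],2),"f",np.round(s["contact_force"],1))
print("shift",np.round(R.inv().apply(np.array([x,y,z])-p),4),"turn",np.round(best,4))
E
python3 go.py .4505 .1376 .2 19.5; python3 go.py .4505 .1376 .086 19.5
```

```text
t 0.6 pos [0.2627 0.5671 0.2564] yawY 65.1 j6 -0.12 w 1.0 f [-1.   0.2 -0.8]
shift [-0.3509 -0.3108  0.0563] turn [ 1.000e-04 -0.000e+00  7.966e-01]
t 0.6 pos [0.2627 0.5671 0.2564] yawY 65.1 j6 -0.12 w 1.0 f [-1.   0.2 -0.8]
shift [-0.3509 -0.3108  0.1703] turn [ 1.000e-04 -0.000e+00  7.966e-01]
```

```bash
python3 -m inch '[[[-0.029,-0.026,0],[0,0,0],1],[[-0.029,-0.026,0],[0,0,0],1],[[-0.029,-0.026,0],[0,0,0],1],[[-0.029,-0.026,0],[0,0,0],1],[[-0.029,-0.026,0],[0,0,0],1],[[-0.029,-0.026,0],[0,0,0],1],[[-0.029,-0.026,0],[0,0,0],1],[[-0.029,-0.026,0],[0,0,0],1]]'
python3 -m inch '[[[-0.029,-0.026,0],[0,0,0],1],[[-0.029,-0.026,0],[0,0,0],1],[[-0.029,-0.026,0],[0,0,0],1],[[-0.029,-0.026,0],[0,0,0],1]]'
python3 -m inch '[[[0,0,0.01],[0,0,0.133],1],[[0,0,0.01],[0,0,0.133],1],[[0,0,0.01],[0,0,0.133],1],[[0,0,0.01],[0,0,0.133],1],[[0,0,0.01],[0,0,0.133],1],[[0,0,0.01],[0,0,0.133],1],[[0,0,0],[0,0,0],1]]'
python3 go.py .4505 .1376 .09 19.5
python3 - <<'E'
from h import *
im,W=cloud("wrist"); z=W[...,2]
cv2.imwrite("pics/w1.png",im[...,::-1])
m=(np.hypot(W[...,0]-.45,W[...,1]-.1376)<.05)&(abs(z-.1)<.008)
print(m.sum(), cv2.minAreaRect(W[m][:,:2].astype(np.float32)*1000), np.nanmedian(z[m]))
E
```

```text
time: 1.4
tool_pos: [0.3861, 0.2794, 0.2566]
tool_rot: [0.0, 0.215, 0.977, 0.0]
contact_force: [1.0, -0.0, 0.4]
gripper_width: 1.0
grasp_force: 0.0
time: 1.8
tool_pos: [0.4477, 0.1362, 0.2566]
tool_rot: [0.0, 0.215, 0.977, 0.0]
contact_force: [0.1, 0.4, -0.2]
gripper_width: 1.001
grasp_force: 0.0
time: 2.5
tool_pos: [0.4464, 0.1376, 0.1948]
tool_rot: [-0.001, 0.578, 0.816, -0.001]
contact_force: [-0.0, -0.1, -0.5]
gripper_width: 0.998
grasp_force: 0.0
t 2.5 pos [0.4464 0.1376 0.1948] yawY 19.4 j6 -0.2 w 1.0 f [-0.  -0.1 -0.5]
shift [-0.0014  0.0042  0.1048] turn [-0.0028 -0.0006 -0.0011]
5098 ((450.8419189453125, 139.53741455078125), (45.30618667602539, 45.510223388671875), 19.35511589050293) 0.09944818996589845
```

View pics/w1.png

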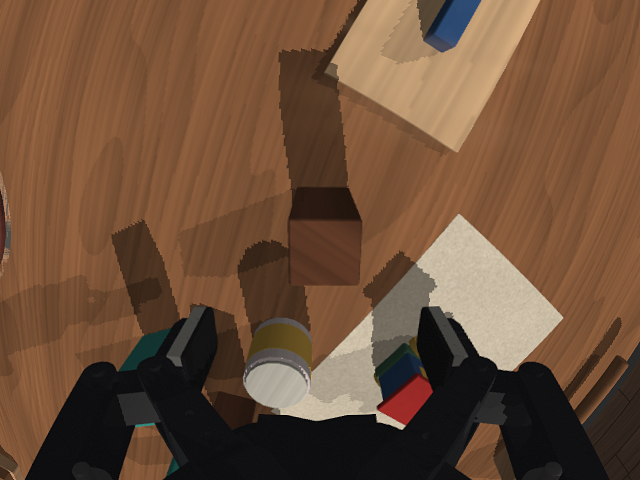

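The wrist view shows block A squarely between the fingers, centred at (325,240). It measures (0.4508, 0.139) at 19.4°, which matches the top view.

```bash
python3 -m inch '[[[-0.001,0.004,0.025],[-0.003,0,0],1],[[-0.001,0,0.03],[0,0,0],1],[[0,0,0.03],[0,0,0],1],[[0,0,0.026],[0,0,0],1],[[0,0,0],[0,0,0],1],[[0,0,0],[0,0,0],0.35],[[0,0,0],[0,0,0],0.1],[[0,0,0],[0,0,0],0]]'
python3 -m inch '[[[0,0,0],[0,0,0],0],[[0,0,0],[0,0,0],0],[[0,0,0],[0,0,0],0]]'
python3 go.py .6374 .0799 .2 -19.5
```

```text
time: 3.35
tool_pos: [0.4533, 0.1374, 0.0876]
tool_rot: [0.002, 0.577, 0.816, 0.002]
contact_force: [-9.3, -2.8, 18.6]
gripper_width: 0.521
grasp_force: 62.8
time: 3.65
tool_pos: [0.4534, 0.1374, 0.0876]
tool_rot: [0.002, 0.578, 0.816, 0.002]
contact_force: [-1.7, -1.1, 6.5]
gripper_width: 0.522
grasp_force: 61.1
t 3.65 pos [0.4534 0.1374 0.0876] yawY 19.4 j6 -0.2 w 0.52 f [-1.7 -1.1  6.5]
shift [-0.1156  0.155  -0.1113] turn [ 0.0062 -0.0013  0.6797]
```

```bash
python3 -m inch '[[[0,0,-0.01],[0,0,0],0],[[0,0,-0.02],[0,0,0],0],[[0,0,-0.02],[0,0,0.136],0],[[0,0,-0.02],[0,0,0.136],0],[[0,0,-0.02],[0,0,0.136],0],[[0,0,-0.02],[0,0,0.136],0],[[0,0,-0.01],[0,0,0.136],0],[[0,0,0],[0,0,0],0]]'
python3 go.py .6374 .0799 .2 -19.5
```

```text
time: 4.45
tool_pos: [0.4527, 0.1373, 0.2079]
tool_rot: [0.001, 0.817, 0.577, 0.004]
contact_force: [0.8, -0.2, -1.9]
gripper_width: 0.521
grasp_force: 61.3
t 4.45 pos [0.4527 0.1373 0.2079] yawY -19.5 j6 0.48 w 0.52 f [ 0.8 -0.2 -1.9]
shift [0.0075 0.1932 0.0092] turn [ 0.0064 -0.004  -0.0002]
```

Holding well. Next I move across at height, then look.

```bash
python3 -m inch '[[[0.001,0.02,0],[0,0,0],0],[[0.001,0.03,0],[0,0,0],0],[[0.001,0.03,0],[0,0,0],0],[[0.001,0.03,0],[0,0,0],0],[[0.001,0.03,0],[0,0,0],0],[[0.001,0.03,0],[0,0,0],0],[[0.001,0.023,0],[0.006,-0.004,0],0],[[0,0,0],[0,0,0],0]]'
python3 -m inch '[[[0,0,0],[0,0,0],0]]'
python3 go.py .6374 .0799 .088 -19.5
cat > seg.py <<'E'
from h import *
# block rect in scene cam: brown points, given height band
import sys
x,y,lo,hi=map(float,sys.argv[1:5])
for n in("top","scene"):
    im,W=cloud(n); i=im.astype(int); z=W[...,2]
    m=(np.hypot(W[...,0]-x,W[...,1]-y)<.05)&(z>lo)&(z<hi)&(i[...,0]>1.25*i[...,2])&(i[...,0]-i[...,2]>12)
    p=W[m]
    if len(p)>20: print(n,len(p),cv2.minAreaRect(p[:,:2].astype(np.float32)*1000),np.round([p[:,2].min(),p[:,2].max()],3))
E
python3 seg.py .6374 .0799 .09 .24
python3 - <<'E'
from h import *
im,W=cloud("scene"); cv2.imwrite("pics/s1.png",im[...,::-1])
E
```

```text
time: 5.25
tool_pos: [0.6373, 0.0781, 0.2044]
tool_rot: [-0.001, 0.816, 0.577, -0.002]
contact_force: [0.4, 0.2, -0.1]
gripper_width: 0.517
grasp_force: 61.7
time: 5.35
tool_pos: [0.6353, 0.0791, 0.2045]
tool_rot: [-0.002, 0.816, 0.578, -0.003]
contact_force: [-0.1, -0.7, -1.4]
gripper_width: 0.517
grasp_force: 61.7
t 5.35 pos [0.6353 0.0791 0.2045] yawY -19.4 j6 0.35 w 0.52 f [-0.1 -0.7 -1.4]
shift [0.0018 0.0024 0.1164] turn [-0.0061  0.0028  0.001 ]
top 138 ((629.9320678710938, 62.335411071777344), (8.796091079711914, 40.35702133178711), 68.33837890625) [0.117 0.22 ]
scene 2875 ((633.1541137695312, 81.80815124511719), (47.21702575683594, 89.21673583984375), 69.59761810302734) [0.118 0.239]
```

View pics/s1.png

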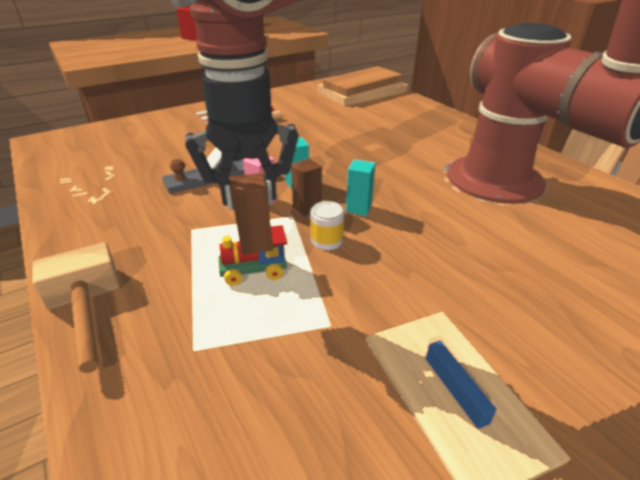

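The scene picture shows block A held upright in the gripper, in front of the loco at about (252,215), with its bottom 117 mm up and beside the left flank. Lowering it now.

```bash
python3 -m inch '[[[0.001,0.002,0.02],[0,0,0],0],[[0,0,0.03],[0,0,0],0],[[0,0,0.03],[0,0,0],0],[[0,0,0.02],[0,0,0],0],[[0,0,0.008],[0,0,0],0],[[0,0,0.003],[0,0,0],0],[[0,0,0],[0,0,0],0]]'
python3 go.py .6374 .0799 .0876 -19.5;python3 seg.py .6374 .0799 .04 .15
```

```text
time: 6.2
tool_pos: [0.6379, 0.0795, 0.0957]
tool_rot: [-0.001, 0.817, 0.577, -0.001]
contact_force: [0.2, 0.5, -1.9]
gripper_width: 0.52
grasp_force: 61.7
t 6.2 pos [0.6379 0.0795 0.0957] yawY -19.5 j6 0.35 w 0.52 f [ 0.2  0.5 -1.9]
shift [ 0.0002 -0.0006  0.0081] turn [-0.0026  0.0017 -0.0002]
top 39 ((635.373779296875, 58.58001708984375), (5.738701343536377, 31.442934036254883), 57.894046783447266) [0.041 0.111]
scene 1950 ((638.2601928710938, 81.41542053222656), (47.355255126953125, 97.68559265136719), 69.41048431396484) [0.04  0.149]
```

```bash
python3 -m inch '[[[0,0,0.004],[0,0,0],0],[[0,0,0.002],[0,0,0],0],[[0,0,0.001],[0,0,0],0],[[0,0,0.001],[0,0,0],0],[[0,0,0.001],[0,0,0],0],[[0,0,0],[0,0,0],0]]'
python3 go.py .6374 .0799 .0876 -19.5
```

```text
time: 6.9
tool_pos: [0.6378, 0.0794, 0.0879]
tool_rot: [-0.001, 0.817, 0.577, -0.002]
contact_force: [-4.7, 0.1, 7.8]
gripper_width: 0.521
grasp_force: 63.0
t 6.9 pos [0.6378 0.0794 0.0879] yawY -19.5 j6 0.35 w 0.52 f [-4.7  0.1  7.8]
shift [ 0.0003 -0.0006  0.0003] turn [-0.0041  0.0022 -0.0005]
```

```bash
python3 -m inch '[[[0,0,-0.001],[0,0,0],0],[[0,0,0],[0,0,0],0.6],[[0,0,0],[0,0,0],0.8],[[0,0,0],[0,0,0],0.9],[[0,0,-0.01],[0,0,0],0.9],[[0,0,-0.02],[0,0,0],0.9],[[0,0,-0.04],[0,0,0],1],[[0,0,-0.04],[0,0,0],1]]'
python3 go.py .4335 -.1175 .2 3; python3 seg.py .6374 .0799 .09 .104
```

```text
time: 7.7
tool_pos: [0.6375, 0.0795, 0.1976]
tool_rot: [-0.001, 0.817, 0.577, -0.003]
contact_force: [1.3, 0.1, 0.7]
gripper_width: 1.004
grasp_force: 0.0
t 7.7 pos [0.6375 0.0795 0.1976] yawY -19.5 j6 0.35 w 1.0 f [1.3 0.1 0.7]
shift [-0.2538 -0.1264 -0.0011] turn [-0.0057  0.0016 -0.3934]
top 87 ((649.84423828125, 72.78594207763672), (36.803165435791016, 16.79110336303711), 80.71221160888672) [0.095 0.103]
scene 766 ((635.40625, 81.94060516357422), (45.934329986572266, 44.867122650146484), 70.27734375) [0.09  0.103]
```

Block A is placed about 78 mm to the side and within 2 mm of mid-length. Now to B.

```bash
python3 -m inch '[[[-0.0317,-0.0158,0],[0,0,0],1],[[-0.0317,-0.0158,0],[0,0,0],1],[[-0.0317,-0.0158,0],[0,0,0],1],[[-0.0317,-0.0158,0],[0,0,0],1],[[-0.0317,-0.0158,0],[0,0,0],1],[[-0.0317,-0.0158,0],[0,0,0],1],[[-0.0317,-0.0158,0],[0,0,0],1],[[-0.0317,-0.0158,0],[0,0,0],1]]'
python3 -m inch '[[[0,0,0],[0,0,-0.131],1],[[0,0,0],[0,0,-0.131],1],[[0,0,0],[-0.005,0,-0.131],1],[[0,0,0],[0,0,0],1]]'
python3 - <<'E'
from h import *
im,W=cloud("wrist"); z=W[...,2]
m=(np.hypot(W[...,0]-.4335,W[...,1]+.1175)<.05)&(abs(z-.1)<.008)
print(m.sum(), cv2.minAreaRect(W[m][:,:2].astype(np.float32)*1000), np.nanmedian(z[m]))
E
python3 go.py .4335 -.1175 .084 3
```

```text
time: 8.6
tool_pos: [0.433, -0.118, 0.1979]
tool_rot: [-0.001, 0.817, 0.577, -0.002]
contact_force: [0.9, -1.6, -0.2]
gripper_width: 0.997
grasp_force: 0.0
time: 9.0
tool_pos: [0.434, -0.1174, 0.1979]
tool_rot: [0.001, 0.689, 0.725, 0.0]
contact_force: [0.2, 0.4, -0.2]
gripper_width: 1.002
grasp_force: 0.0
4883 ((433.357421875, -116.17169952392578), (44.67833709716797, 45.47936248779297), 4.398244380950928) 0.0994424584392267
t 9.05 pos [ 0.434  -0.1173  0.1979] yawY 2.8 j6 -0.48 w 1.0 f [-1.  -0.1 -0.6]
shift [-1.000e-04 -7.000e-04  1.139e-01] turn [ 0.001   0.001  -0.0031]
```

```bash
python3 -m inch '[[[0.0005,0,0.025],[0,0,-0.015],1],[[0,0,0.03],[0,0,0],1],[[0,0,0.03],[0,0,0],1],[[0,0,0.025],[0,0,0],1],[[0,0,0],[0,0,0],1],[[0,0,0],[0,0,0],0.35],[[0,0,0],[0,0,0],0.1],[[0,0,0],[0,0,0],0]]'
python3 -m inch '[[[0,0,0],[0,0,0],0],[[0,0,0],[0,0,0],0],[[0,0,0],[0,0,0],0]]'
python3 go.py .5856 -.0663 .2 -19.5
```

```text
time: 9.85
tool_pos: [0.4353, -0.1174, 0.0898]
tool_rot: [0.002, 0.683, 0.73, 0.0]
contact_force: [-11.2, 1.5, 19.7]
gripper_width: 0.518
grasp_force: 61.5
time: 10.15
tool_pos: [0.4354, -0.1175, 0.0899]
tool_rot: [0.002, 0.683, 0.73, 0.0]
contact_force: [-2.1, 0.4, 6.1]
gripper_width: 0.519
grasp_force: 60.9
t 10.15 pos [ 0.4354 -0.1175  0.0899] yawY 3.8 j6 -0.5 w 0.52 f [-2.1  0.4  6.1]
shift [ 0.0408  0.1537 -0.1097] turn [0.0038 0.0018 0.4071]
```

```bash
python3 -m inch '[[[0,0,-0.01],[0,0,0],0],[[0,0,-0.02],[0,0,0],0],[[0,0,-0.03],[0,0,0],0],[[0,0,-0.02],[0,0,0.136],0],[[0,0,-0.02],[0,0,0.136],0],[[0,0,-0.01],[0,0,0.135],0],[[0,0,0],[0,0,0],0]]'
python3 go.py .5856 -.0663 .2 -19.5
```

```text
time: 10.85
tool_pos: [0.4352, -0.1172, 0.2003]
tool_rot: [0.003, 0.816, 0.577, 0.001]
contact_force: [0.1, 0.2, -1.2]
gripper_width: 0.517
grasp_force: 61.2
t 10.85 pos [ 0.4352 -0.1172  0.2003] yawY -19.5 j6 -0.09 w 0.52 f [ 0.1  0.2 -1.2]
shift [0.0981 0.1249 0.001 ] turn [0.0058 0.0008 0.0006]
```

```bash
python3 -m inch '[[[0.014,0.018,0],[0,0,0],0],[[0.02,0.025,0],[0,0,0],0],[[0.02,0.025,0],[0,0,0],0],[[0.02,0.025,0],[0,0,0],0],[[0.014,0.019,0],[0,0,0],0],[[0.01,0.013,0],[0,0,0],0],[[0,0,0],[0,0,0],0],[[0,0,0],[0,0,0],0]]'
python3 go.py .5856 -.0663 .0895 -19.5; python3 seg.py .5856 -.0663 .095 .24
```

```text
time: 11.65
tool_pos: [0.5839, -0.0659, 0.1968]
tool_rot: [-0.0, 0.816, 0.578, -0.001]
contact_force: [-0.7, 0.4, -1.1]
gripper_width: 0.521
grasp_force: 61.6
t 11.65 pos [ 0.5839 -0.0659  0.1968] yawY -19.4 j6 0.1 w 0.52 f [-0.7  0.4 -1.1]
shift [0.0003 0.0019 0.1073] turn [-0.0012  0.001   0.0023]
top 124 ((564.5076293945312, -57.28515625), (47.02658462524414, 22.150386810302734), 58.41982650756836) [0.111 0.223]
scene 2052 ((586.1487426757812, -65.70716857910156), (48.98674392700195, 97.86084747314453), 72.42893981933594) [0.109 0.24 ]
```

```bash
python3 -m inch '[[[0,0.002,0.02],[0,0,0.002],0],[[0,0,0.03],[0,0,0],0],[[0,0,0.03],[0,0,0],0],[[0,0,0.015],[0,0,0],0],[[0,0,0.006],[0,0,0],0],[[0,0,0.003],[0,0,0],0],[[0,0,0.002],[0,0,0],0],[[0,0,0.001],[0,0,0],0]]'
python3 go.py .5856 -.0663 .0895 -19.5
```

```text
time: 12.55
tool_pos: [0.5876, -0.0671, 0.0923]
tool_rot: [0.002, 0.817, 0.576, 0.001]
contact_force: [-1.0, 0.4, -2.0]
gripper_width: 0.517
grasp_force: 61.5
t 12.55 pos [ 0.5876 -0.0671  0.0923] yawY -19.6 j6 0.1 w 0.52 f [-1.   0.4 -2. ]
shift [ 0.0001 -0.0021  0.0028] turn [ 0.0036  0.0003 -0.0016]
```

```bash
python3 -m inch '[[[0,-0.002,0.001],[0,0,0],0],[[0,0,0.001],[0,0,0],0],[[0,0,0.001],[0,0,0],0],[[0,0,0.001],[0,0,0],0],[[0,0,0],[0,0,0],0]]'
python3 go.py .5856 -.0663 .0895 -19.5
```

```text
time: 13.05
tool_pos: [0.5853, -0.0661, 0.0899]
tool_rot: [0.001, 0.817, 0.577, 0.0]
contact_force: [-6.6, 2.4, 13.0]
gripper_width: 0.517
grasp_force: 63.1
t 13.05 pos [ 0.5853 -0.0661  0.0899] yawY -19.6 j6 0.1 w 0.52 f [-6.6  2.4 13. ]
shift [-0.0001  0.0004  0.0004] turn [ 0.001   0.0005 -0.0013]
```

```bash
python3 -m inch '[[[0,0,-0.001],[0,0,0],0],[[0,0,0],[0,0,0],0.6],[[0,0,0],[0,0,0],0.8],[[0,0,0],[0,0,0],0.9],[[0,0,-0.01],[0,0,0],0.9],[[0,0,-0.02],[0,0,0],0.9],[[0,0,-0.04],[0,0,0],1],[[0,0,-0.04],[0,0,0],1]]'
python3 go.py .495 .357 .2 -9.3; python3 go.py .495 .357 .2 -9.3 >/dev/null
python3 seg.py .5856 -.0663 .09 .104;python3 seg.py .6374 .0799 .09 .104
```

```text
time: 13.85
tool_pos: [0.584, -0.066, 0.1986]
tool_rot: [-0.0, 0.817, 0.576, -0.001]
contact_force: [1.1, -0.2, 0.4]
gripper_width: 1.003
grasp_force: 0.0
t 13.85 pos [ 0.584  -0.066   0.1986] yawY -19.6 j6 0.1 w 1.0 f [ 1.1 -0.2  0.4]
shift [ 0.3686 -0.2257 -0.0015] turn [-0.0008  0.0007 -0.1798]
top 88 ((581.2844848632812, -64.17182922363281), (44.321678161621094, 37.74307632446289), 72.94686126708984) [0.093 0.104]
scene 488 ((583.1133422851562, -64.78643798828125), (47.24858474731445, 45.069618225097656), 71.76969146728516) [0.09  0.103]
top 449 ((636.7603759765625, 80.7690200805664), (44.84939193725586, 45.78577423095703), 70.29411315917969) [0.09  0.104]
scene 768 ((635.4908447265625, 81.9205322265625), (47.16560745239258, 44.77268600463867), 70.00093841552734) [0.09  0.103]
```

Both blocks stand about 78 mm to each side. Now the cover.

```bash
python3 -m inch '[[[0.0307,-0.0188,0],[0,0,0],1],[[0.0307,-0.0188,0],[0,0,0],1],[[0.0307,-0.0188,0],[0,0,0],1],[[0.0307,-0.0188,0],[0,0,0],1],[[0.0307,-0.0188,0],[0,0,0],1],[[0.0307,-0.0188,0],[0,0,0],1],[[0.0307,-0.0188,0],[0,0,0],1],[[0.0307,-0.0188,0],[0,0,0],1]]'
python3 -m inch '[[[0.0307,-0.0188,0],[0,0,0],1],[[0.0307,-0.0188,0],[0,0,0],1],[[0.0307,-0.0188,0],[0,0,0],1],[[0.0307,-0.0188,0],[0,0,-0.09],1],[[0,0,0.03],[0,0,-0.09],1],[[0,0,0.03],[0,0,0],1],[[0,0,0],[0,0,0],1]]'
python3 - <<'E'
from h import *
im,W=cloud("wrist"); z=W[...,2]
m=(np.hypot(W[...,0]-.495,W[...,1]-.357)<.08)&(abs(z-.042)<.006)
print(m.sum(), cv2.minAreaRect(W[m][:,:2].astype(np.float32)*1000), np.nanmedian(z[m]))
m=(np.hypot(W[...,0]-.495,W[...,1]-.357)<.16)&(abs(z-.010)<.004)
print(m.sum(), cv2.minAreaRect(W[m][:,:2].astype(np.float32)*1000))
E
python3 go.py .495 .357 .042 -9.3
```

```text
time: 14.85
tool_pos: [0.5237, 0.2168, 0.1954]
tool_rot: [-0.0, 0.817, 0.576, -0.002]
contact_force: [0.2, 0.1, 0.1]
gripper_width: 1.0
grasp_force: 0.0
time: 15.55
tool_pos: [0.4915, 0.3547, 0.1301]
tool_rot: [-0.001, 0.762, 0.648, -0.006]
contact_force: [-1.2, -1.0, -0.0]
gripper_width: 0.998
grasp_force: 0.0
5734 ((495.9627990722656, 359.2316589355469), (110.10458374023438, 20.402965545654297), 80.63353729248047) 0.041422897118012586
53961 ((495.8295593261719, 358.6845703125), (240.3023223876953, 130.82174682617188), 80.70384216308594)
t 15.6 pos [0.4931 0.3553 0.1331] yawY -9.3 j6 0.66 w 1.0 f [ 1.2  0.1 -0.5]
shift [0.0025 0.0022 0.091 ] turn [-0.0059  0.0061  0.0004]
```

```bash
python3 -m inch '[[[0.003,0.002,0.02],[-0.004,0.004,0],1],[[0,0,0.03],[0,0,0],1],[[0,0,0.025],[0,0,0],1],[[0,0,0.01],[0,0,0],1],[[0,0,0.003],[0,0,0],1],[[0,0,0],[0,0,0],1],[[0,0,0],[0,0,0],1]]'
python3 go.py .4955 .358 .042 -9.3
```

```text
time: 16.3
tool_pos: [0.4998, 0.36, 0.0514]
tool_rot: [0.001, 0.762, 0.648, 0.004]
contact_force: [0.1, 0.1, 0.2]
gripper_width: 0.996
grasp_force: 0.0
t 16.3 pos [0.4998 0.36   0.0514] yawY -9.3 j6 0.67 w 1.0 f [0.1 0.1 0.2]
shift [-0.0027 -0.004   0.0094] turn [ 0.0074 -0.0052  0.0002]
```

```bash
python3 -m inch '[[[-0.002,-0.003,0.004],[0.006,-0.004,0],1],[[0,0,0.004],[0,0,0],1],[[0,0,0],[0,0,0],1],[[0,0,0],[0,0,0],0.4],[[0,0,0],[0,0,0],0.3],[[0,0,0],[0,0,0],0.3]]'
python3 go.py .4955 .358 .042 -9.3
```

```text
time: 16.9
tool_pos: [0.4954, 0.358, 0.0415]
tool_rot: [-0.0, 0.762, 0.648, -0.0]
contact_force: [-0.6, -0.1, 0.1]
gripper_width: 0.518
grasp_force: 0.0
t 16.9 pos [0.4954 0.358  0.0415] yawY -9.3 j6 0.67 w 0.52 f [-0.6 -0.1  0.1]
shift [ 0.      0.0001 -0.0005] turn [-0.0009  0.0006  0.0004]
```

```bash
python3 -m inch '[[[0,0,0],[0,0,0],0.2],[[0,0,0],[0,0,0],0.1],[[0,0,0],[0,0,0],0],[[0,0,0],[0,0,0],0],[[0,0,0],[0,0,0],0],[[0,0,0],[0,0,0],0]]'
python3 go.py .6115 .0068 .2 -19.5
```

```text
time: 17.5
tool_pos: [0.4955, 0.3581, 0.0417]
tool_rot: [-0.0, 0.762, 0.648, -0.0]
contact_force: [0.1, 0.4, 2.9]
gripper_width: 0.222
grasp_force: 61.3
t 17.5 pos [0.4955 0.3581 0.0417] yawY -9.3 j6 0.67 w 0.22 f [0.1 0.4 2.9]
shift [-0.328   0.171  -0.1583] turn [-0.0006  0.0004  0.1784]
```

```bash
python3 -m inch '[[[0,0,-0.01],[0,0,0],0],[[0,0,-0.02],[0,0,0],0],[[0,0,-0.03],[0,0,0],0],[[0,0,-0.03],[0,0,0],0],[[0,0,-0.03],[0,0,0.06],0],[[0,0,-0.03],[0,0,0.06],0],[[0,0,-0.02],[0,0,0.058],0],[[0,0,0],[0,0,0],0]]'
python3 go.py .6105 .0078 .21 -19.5
python3 - <<'E'
from h import *
im,W=cloud("scene"); cv2.imwrite("pics/s2.png",im[...,::-1])
E
```

```text
time: 18.3
tool_pos: [0.4969, 0.3588, 0.2157]
tool_rot: [0.0, 0.816, 0.577, 0.003]
contact_force: [0.1, 0.2, -1.8]
gripper_width: 0.222
grasp_force: 60.8
t 18.3 pos [0.4969 0.3588 0.2157] yawY -19.5 j6 0.84 w 0.22 f [ 0.1  0.2 -1.8]
shift [-0.2932  0.224   0.0052] turn [ 0.0037 -0.0042  0.0005]
```

View pics/s2.png

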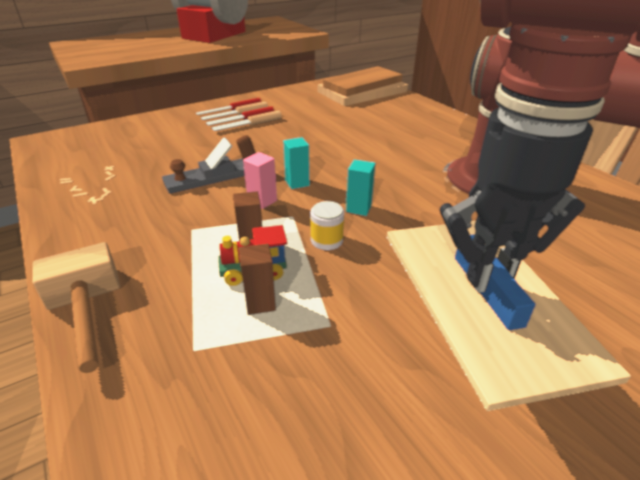

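The two blocks stand beside the untouched loco at (258,280) and (248,215). The cover is held level by its batten at (495,280). Carrying it over.

```bash
python3 -m inch '[[[-0.015,0.0115,0],[0,0,0],0],[[-0.025,0.019,0],[0,0,0],0],[[-0.025,0.019,0],[0,0,0],0],[[-0.025,0.019,0],[0,0,0],0],[[-0.025,0.019,0],[0,0,0],0],[[-0.025,0.019,0],[0,0,0],0],[[-0.025,0.019,0],[0,0,0],0],[[-0.025,0.019,0],[0,0,0],0]]'
python3 -m inch '[[[-0.025,0.019,0],[0,0,0],0],[[-0.025,0.019,0],[0,0,0],0],[[-0.02,0.0155,0],[0,0,0],0],[[-0.018,0.014,0],[0,0,0],0],[[-0.01,0.008,0],[0,0,0],0],[[-0.005,0.004,0],[0,0,0],0],[[0,0,0],[0,0,0],0],[[0,0,0],[0,0,0],0]]'
python3 go.py .6105 .0078 .1417 -19.5
python3 - <<'E'
from h import *
for n in("scene","top"):
    im,W=cloud(n); z=W[...,2]; s=manip.state()["tool_pos"]
    m=(np.hypot(W[...,0]-.6105,W[...,1]-.008)<.16)&(abs(z-(s[2]-.0317))<.008)
    print(n,m.sum(),cv2.minAreaRect(W[m][:,:2].astype(np.float32)*1000))
    A=np.c_[W[m][:,:2]-[.6105,.008],np.ones(m.sum())]; print(np.round(np.linalg.lstsq(A,z[m],rcond=None)[0],4))
E
```

```text
time: 19.15
tool_pos: [0.5671, 0.1293, 0.2084]
tool_rot: [-0.001, 0.816, 0.578, -0.003]
contact_force: [0.4, 0.6, -1.9]
gripper_width: 0.223
grasp_force: 60.8
time: 19.95
tool_pos: [0.6085, 0.0079, 0.2109]
tool_rot: [-0.001, 0.816, 0.578, -0.001]
contact_force: [-0.3, -0.2, -1.9]
gripper_width: 0.219
grasp_force: 60.7
t 19.95 pos [0.6085 0.0079 0.2109] yawY -19.4 j6 0.23 w 0.22 f [-0.3 -0.2 -1.9]
shift [0.0006 0.002  0.0692] turn [-0.0022  0.0007  0.0012]
scene 6388 ((607.1657104492188, 8.264930725097656), (242.40682983398438, 129.6821746826172), 70.24800872802734)
[-0.0034 -0.0069  0.18  ]
top 2338 ((609.471923828125, 7.608589172363281), (240.72447204589844, 130.21011352539062), 70.54590606689453)
[-0.001  -0.0005  0.18  ]
```

Centred, square and level. I'll lower it gently.

```bash
python3 -m inch '[[[0,0.002,0.015],[0,0,0],0],[[0,0,0.02],[0,0,0],0],[[0,0,0.015],[0,0,0],0],[[0,0,0.006],[0,0,0],0],[[0,0,0.003],[0,0,0],0],[[0,0,0],[0,0,0],0],[[0,0,0],[0,0,0],0]]'
python3 go.py .6105 .0078 .1417 -19.5
```

```text
time: 20.75
tool_pos: [0.6114, 0.0064, 0.1534]
tool_rot: [0.0, 0.817, 0.577, 0.0]
contact_force: [0.1, 0.3, -1.5]
gripper_width: 0.224
grasp_force: 60.7
t 20.75 pos [0.6114 0.0064 0.1534] yawY -19.5 j6 0.23 w 0.22 f [ 0.1  0.3 -1.5]
shift [ 0.0011 -0.0013  0.0117] turn [0.0007 0.0005 0.0004]
```

```bash
python3 -m inch '[[[0,0,0.004],[0,0,0],0],[[0,0,0.003],[0,0,0],0],[[0,0,0.002],[0,0,0],0],[[0,0,0.001],[0,0,0],0],[[0,0,0.001],[0,0,0],0],[[0,0,0],[0,0,0],0],[[0,0,0],[0,0,0],0]]'
python3 go.py .6105 .0078 .1417 -19.5
```

```text
time: 21.45
tool_pos: [0.6109, 0.0063, 0.1417]
tool_rot: [0.0, 0.817, 0.577, -0.0]
contact_force: [-0.0, -0.8, -0.6]
gripper_width: 0.222
grasp_force: 60.9
t 21.45 pos [0.6109 0.0063 0.1417] yawY -19.5 j6 0.23 w 0.22 f [-0.  -0.8 -0.6]
shift [ 0.0013 -0.0009  0.    ] turn [-0.0005  0.0008  0.0003]
```

```bash
python3 -m inch '[[[0,0,0.001],[0,0,0],0],[[0,0,0],[0,0,0],0],[[0,0,0],[0,0,0],0]]'
python3 go.py .6105 .0078 .1417 -19.5
```

```text
time: 21.75
tool_pos: [0.611, 0.0063, 0.1417]
tool_rot: [0.0, 0.817, 0.577, -0.0]
contact_force: [-2.4, -0.4, 4.9]
gripper_width: 0.222
grasp_force: 61.7
t 21.75 pos [0.611  0.0063 0.1417] yawY -19.5 j6 0.23 w 0.22 f [-2.4 -0.4  4.9]
shift [ 0.0012 -0.001  -0.    ] turn [-0.0004  0.0008  0.0004]
```

The cover is seated, with an upward force of 4.9 N. Releasing and retreating straight up.

```bash
python3 -m inch '[[[0,0,0],[0,0,0],0.3],[[0,0,0],[0,0,0],0.45],[[0,0,0],[0,0,0],0.6],[[0,0,0],[0,0,0],0.6],[[0,0,-0.01],[0,0,0],0.6],[[0,0,-0.03],[0,0,0],0.6],[[0,0,-0.04],[0,0,0],0.6],[[0,0,-0.04],[0,0,0],0.6]]'
python3 -m inch '[[[0,0,0],[0,0,0],0.6],[[0,0,0],[0,0,0],0.6],[[0,0,0],[0,0,0],0.6],[[0,0,0],[0,0,0],0.6]]'
python3 - <<'E'
from h import *
for n in("scene","top"):
    im,W=cloud(n); z=W[...,2]; cv2.imwrite(f"pics/{n}9.png",im[...,::-1])
    m=(np.hypot(W[...,0]-.6105,W[...,1]-.008)<.16)&(abs(z-.11)<.006)
    print(n,m.sum(),cv2.minAreaRect(W[m][:,:2].astype(np.float32)*1000))
    A=np.c_[W[m][:,:2]-[.6105,.008],np.ones(m.sum())]; print(np.round(np.linalg.lstsq(A,z[m],rcond=None)[0],4))
E
```

```text
time: 22.55
tool_pos: [0.6106, 0.0065, 0.262]
tool_rot: [-0.0, 0.817, 0.577, -0.001]
contact_force: [1.2, 0.1, -0.1]
gripper_width: 0.6
grasp_force: 0.0
time: 22.95
tool_pos: [0.61, 0.0065, 0.2583]
tool_rot: [-0.001, 0.817, 0.577, -0.002]
contact_force: [-0.2, -0.3, -0.6]
gripper_width: 0.606
grasp_force: 0.0
scene 6966 ((610.18359375, 6.4169158935546875), (242.5572509765625, 130.1393280029297), 70.39814758300781)
[-0.0015 -0.0041  0.1107]
top 1440 ((612.12109375, 5.5403594970703125), (240.47805786132812, 129.650146484375), 70.68020629882812)
[-0.0003 -0.0005  0.1107]
```

View pics/scene9.png

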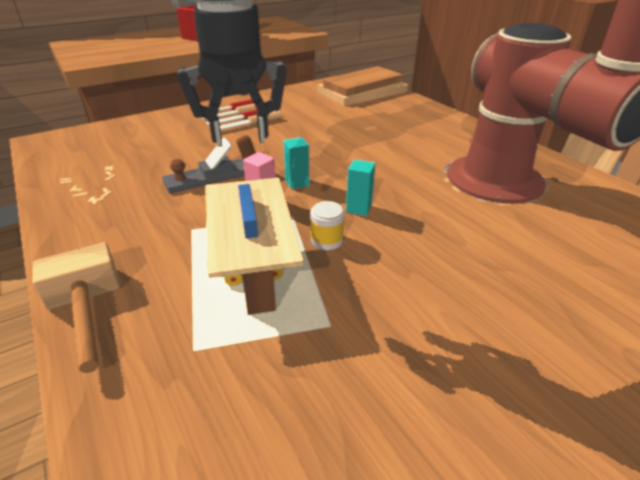

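The cover lies flat across both blocks at (250,225) with the batten up. It is centred and square, and the gripper is clear above it. Handing in.

```bash
python3 -c "
from plant import manip
print(manip.job_done())"
```

```text
the job is handed in; nothing more can be done
None
```

The dust roof is built and handed in at about 23 s: both blocks stand about 78 mm either side of the loco's centreline and within 2 mm of mid-length, the cover lies level and centred on them, and nothing I did came near the loco, tin or plane; the hand-in returned no verdict.

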